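Sift the small grinding balls out of the tilting jar

ROBOT

A 7-joint arm with a two-finger parallel gripper is mounted at the origin on a cart in front of the work surface, level with it; the furniture and walls round the work are solid. World frame = base frame: x ahead of the robot, y to its left, z up, the work surface at z = 0. Lengths are in m, angles in rad, forces in N, time in s.
With the tool pointing down it reaches from about 0.425 to 0.925 m from the base axis. Payload 6.8 kg.
Tool frame: the origin (TCP) lies midway between the tips of the shut fingers; the grasp point (between the pads) lies 19 mm behind it; z points along the fingers, y is the line along which they close (so a half turn about z gives the same grasp; the last joint's range is limited). The gripper opens to 88 mm and grips with 3 to 60 N. Pads are 20 mm wide; open, the fingers measure 115 mm over their backs; the gripper's body (75 mm by 178 mm) begins 61 mm behind the grasp point.
Start: joints at [1.05, 0.477, 0.022, 1.555, -0.011, 1.109, -0.083], TCP at [0.271, -0.618, 0.223] pointing down, gripper open.
Joint ranges: [-2.96, 2.96], [-0.34, 2.1], [-1.41, 1.46], [0.24, 2.44], [-1.37, 4.51], [0.17, 1.92], [-2.96, 2.96]. Speed limits (rad/s): [2.39, 2.39, 3.14, 3.14, 3.14, 3.14, 3.14].

INTERFACE

Orientations are given as a 3x3 rotation matrix whose columns are the frame's x, y, z axes.
In Python, from rig import ctrl, snapshot, calibration gives the robot as it stands.
- The arm moves only by the shell command python3 -m handwheel 'ROWS' [FORCE]. ROWS is JSON, a list that holds one entry, the list of rows, each a list of 7 numbers: the turn, a rotation vector about the tool's x, y, z in rad, then the shift along the tool's x, y, z in mm, then the opening, from 0 (shut) to 1 (fully open). In form: [[[wx, wy, wz, x, y, z, claw], ...]]. A call has 1 to 12 rows; each row shifts and turns the commanded pose from where the row before left it, along the tool's axes as they then stand; what a row does not reach is not made up. A row lasts 1/10 s, in which the tool goes at most 50 mm and 8.59 degrees, less where a joint would pass 70% of its speed; a pose out of reach is approached as far as the arm can. A call with a gripper value outside its range is refused whole. The fingers move at their own pace and stop on an object; FORCE is the grip in N (left out, the last holds). Time passes only in rows, so rows that do not move let the fingers close. It gives the time, the measured TCP pose, the force, the opening and the grip force at its end, in the units of the state.
- ctrl.sense(): the state, without advancing time (a new reading comes with each control period).
- snapshot(name): name is "side" or "top"; returns (picture, depth): 384x512x3 uint8, red, green, blue; 384x512 float32, m along the optical axis (not along the pixel's ray), 0 where there is no reading.
- calibration(name): a dict with "fx", "fy", "cx", "cy" (pixels), "k1" (the pictures are not rectified: a ray, as slopes to the right and down, at radius r is drawn at 1 + k1 r^2 times it, then the intrinsics apply), "world_from_camera" (4x4, takes a point from camera to world coordinates). Camera axes: x right, y down, z forward; pixel columns grow to the right and rows downward; lengths in m; the calibration is good to about 2 mm. A picture is of the moment at which its call begins. calibration takes no time and is no camera call.
- ctrl.finish_job(): hands the job in; it is judged then, once.
The state is a dict: "t": time; "joint_positions": joint angles; "qd": joint speeds; "tau": joint torques, N m; "position": TCP position; "tcp_rot": TCP orientation; "force": force on the tool from outside, world axes, zero at the start; "wrist_torque": the same for the moment, N m; "opening": opening from 0.0 (shut) to 1.0 (fully open); "grasp_force": force on a finger pad.
Only numpy, scipy, OpenCV 4.12 (cv2) and the standard library are available. Lean on these libraries where they do the work, as an engineer would, in place of code of your own. Each camera call takes 0.05 s, during which the arm holds its last target. There are 200 camera calls.

TASK

Turn the sifter cap of the grinding-ball jar (it lifts against a spring) until its narrow slot, 18 mm wide, lies over the outlet on the pan side and the cap has dropped flush on its index pins. Then tip the jar with its crank, rocking it as often as needed, until all four small balls lie in the pan while the large ball stays in the jar, and bring the jar back fully upright with the cap still set and flush. Leave the things standing around undisturbed.

Things in the scene. Friction and masses are not known exactly. Their poses are not given: they have to be found in the camera images.
- stand: Grey stand fixed to the bench, origin on the bench under the jar. -x points to the pan (pouring side), y along the tipping axis, z up. Two side plates, 141 mm over all, 145 mm high. Between them hangs the jar: a bare metal cylinder 96 mm across, 84 mm wide and deep inside, from 75 to 167 mm above the bench; a fixed plate under its cap is open only at the outlet.
- pivot (a point): The middle of the jar's tipping axis, 125 mm above the bench; stays put; axes as the stand's.
- jar (a joint): Tipping angle of the jar (rad): 0 upright against a stop, grows as its top swings towards the pan, to 2.9 (nearly upside down). Stiff pivot (0.25 N m, 4 N at the crank): it stays where it is left. Balls roll out from about 1.7 on, the last near 2.8; a small ball caught behind the large one comes out after swinging back to about 0.4 and tipping again, sometimes twice.
- crank_grip (a point): Middle of the crank's round black grip bar (12 mm thick, 60 mm long, parallel to the tipping axis), fixed to the jar, 110 mm right (-y) of the stand's middle, 70 mm from the axis. Jar upright: it lies on the side away from the pan, 1.45 rad from straight up; tipping takes it over the top to 1.45 rad on the pan side. Pinch it from above; it turns in the fingers.
- sifter_cap (a joint): Turn of the cap about the jar's axis (rad), counter-clockwise from above positive, no end stops; 0 or 2 pi: the 18 mm slot is over the outlet. Three round-nosed pins on the collar fit three notches in the cap's rim (0.03 rad play; caught if under 0.06 rad off), so it seats at 0 and at 2.09 either way. Let go over a notch it drops flush by itself.
- cap_lift (a joint): Lift of the cap along the jar's axis (m): 0 flush, 0.007 end of travel. Spring and weight pull it down (about 10 N flush, 13 N at 5 mm). Flush, the pins keep it from turning until lifted 5 mm; let go between notches it stands about 4 mm proud on the pins and stays there, and turns stiffly. It starts so.
- cap_grip (a point): Point on the cap's axis inside its black finger bar (40 mm long, 11 mm wide, 26 mm high); the frame's x lies along the bar, z up the jar's axis. Cap flush: 70 mm above the tipping axis, 3 mm under the bar's top, 23 mm above the disc; it rises with the cap. The cap is a 110 mm aluminium disc, 4 mm thick, in three thirds: narrow slot, wide slot, pin-holes.
- slot_18 (a point): Middle of the cap's narrow slot (18 mm wide, curved, 104 degrees long), at the disc's top face, 33 mm from the cap's axis. Lets the small balls through, not the large one.
- slot_26 (a point): Middle of the cap's wide slot (26 mm wide, 80 degrees long), at the disc's top face, 33 mm from the cap's axis. Lets every ball through.
- fine_holes (a point): Middle of the third of the cap with pin-holes, at the disc's top face, 33 mm from the axis. Lets no ball through.
- outlet (a point): The jar's outlet: on the pan side of the collar, 33 mm from the jar's axis, at the height of the flush cap's top face; moves with the jar. slot_18 coincides with it when the cap is set and flush.
- pan: Open bare metal pan under the jar's pouring side, 204 mm long (its x), 104 mm wide (y), 32 mm high, 3 mm thick; origin at the centre of its underside. Loose, 0.5 kg.
- small_ball1: Polished steel ball, 14 mm across; origin at its centre. Starts in the jar, like the other balls.
- small_ball2: Polished steel ball, 14 mm across; origin at its centre.
- small_ball3: Polished steel ball, 14 mm across; origin at its centre.
- small_ball4: Polished steel ball, 14 mm across; origin at its centre.
- large_ball: Polished steel ball, 22 mm across; origin at its centre. Must stay in the jar.
- vial: Bystander: glass vial with a black cap, 23 mm across, 58 mm tall, standing left of the stand; origin at the centre of its underside.
- wash_bottle: Bystander: squeeze wash bottle, 176 mm tall, standing behind on the left; origin under its middle.

How it is judged:
On the way, in this order (a step that is already met when the one before it is completed fails the run):
1. the cap is turned so that its 18 mm slot lies over the outlet, and has dropped flush (slot_18 within 3 mm of outlet) (distance between slot_18 and outlet below 0.003 m), for 0.3 s.
2. the jar is tipped past level, its mouth downwards (value of joint jar above 1.9 rad), for 0.1 s.
At the end, for the whole second after the job is handed in: All four small balls lie at rest in the pan (centres inside its walls, below the rim), the large ball is in the jar, the jar is upright within 0.08 rad, and the cap is flush with its 18 mm slot over the outlet (within 3 mm) (x of small_ball1 in the frame of pan between -0.1 and 0.1 m and y of small_ball1 in the frame of pan between -0.05 and 0.05 m and z of each of small_ball1, small_ball2, small_ball3, small_ball4 in the frame of pan below 0.03 m and linear speed of each of small_ball1, small_ball2, small_ball3, small_ball4 below 0.05 m/s and x of small_ball2 in the frame of pan between -0.1 and 0.1 m and y of small_ball2 in the frame of pan between -0.05 and 0.05 m and x of small_ball3 in the frame of pan between -0.1 and 0.1 m and y of small_ball3 in the frame of pan between -0.05 and 0.05 m and x of small_ball4 in the frame of pan between -0.1 and 0.1 m and y of small_ball4 in the frame of pan between -0.05 and 0.05 m and distance between large_ball and pivot below 0.062 m and value of joint jar below 0.08 rad and distance between slot_18 and outlet below 0.003 m); the robot touches nothing.
It fails at once if the large ball leaves the jar (distance between large_ball and pivot above 0.085 m).
It fails at once if the vial or the wash bottle is moved by more than 30 mm or knocked over (distance of any of vial, wash_bottle from where it was at the start of the episode above 0.03 m or angle between any of vial, wash_bottle's own z axis and vertical above 0.5 rad).
It fails at once if the pan is pushed away by more than 30 mm (distance of pan from where it was at the start of the episode above 0.03 m).
It also fails if it takes over 64 s, if anything falls off the work surface, if the arm or the gripper's body presses on something with over 40 N, if the wrist force passes 120 N, or if a joint passes its speed limit or range.

## Working session

There is one attempt and no reset: what is moved stays moved. The work goes in short steps, Python scripts to look and compute and a shell command to move; the robot and the scene stay as the last step left them, time stands still between calls to the robot, and variables do not carry over. Pictures are saved under pics/ and viewed, at most 10 in all, crops included, and the job is handed in when it is done.

```bash
ls; mkdir -p pics
python3 - <<'E'
from rig import ctrl, snapshot, calibration
import cv2, numpy as np
for n in("top","side"):
    p,d=snapshot(n); cv2.imwrite(f"pics/{n}0.png",p[:,:,::-1]); np.save(f"pics/{n}0.npy",d)
    print(n,calibration(n))
s=ctrl.sense(); print(s["t"],s["position"],np.round(s["tcp_rot"],3),s["opening"])
E
```

```text
pics
top {'fx': 487.5336221930351, 'fy': 487.5336221930351, 'cx': 254.7274944439799, 'cy': 190.12353015422144, 'k1': -0.16863867502412425, 'world_from_camera': array([[-0.02167249, -0.99586362,  0.08823803,  0.54831984],
       [-0.99973014,  0.02232547,  0.00641987,  0.10914889],
       [-0.00836327, -0.08807509, -0.99607873,  0.98692091],
       [ 0.        ,  0.        ,  0.        ,  1.        ]])}
side {'fx': 484.8909100740285, 'fy': 484.8909100740285, 'cx': 256.60702247772036, 'cy': 187.31260690771592, 'k1': -0.17290923939984765, 'world_from_camera': array([[ 0.8827329 , -0.23209405,  0.4085523 ,  0.28937429],
       [-0.46942768, -0.39767302,  0.7883488 , -0.58120246],
       [-0.02050084, -0.88768718, -0.45999043,  0.53131352],
       [ 0.        ,  0.        ,  0.        ,  1.        ]])}
0.1 [ 0.27052685 -0.61786403  0.22182726] [[ 0.916  0.401 -0.001]
 [ 0.401 -0.916  0.001]
 [-0.    -0.002 -1.   ]] 1.0003159424247874
```

View pics/top0.png

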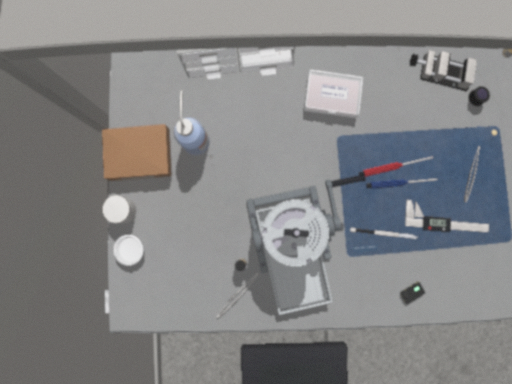

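View pics/side0.png

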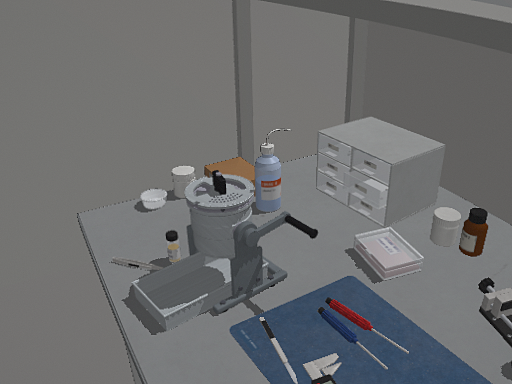

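Top view: the jar's cap is centred near (296,232), the pan below it towards the robot at (300,285), the crank grip at (350,181), the wash bottle at (189,133) and the vial at (240,265). Next I zoom in on the cap and set up the ray helper.

```bash
cat > h.py <<'E'
import numpy as np, cv2
from rig import ctrl, snapshot, calibration
def ray(n,uv):
    c=calibration(n); x=(np.array(uv,float).reshape(-1,2)-[c["cx"],c["cy"]])/[c["fx"],c["fy"]]
    u=x.copy()
    for _ in range(20): u=x/(1+c["k1"]*(u**2).sum(1,keepdims=True))
    T=c["world_from_camera"]; return T[:3,3], np.c_[u,np.ones(len(u))]@T[:3,:3].T
def onz(n,uv,z):
    o,d=ray(n,uv); return o+d*((z-o[2])/d[:,2])[:,None]
def proj(n,P):
    c=calibration(n); T=c["world_from_camera"]; q=(np.array(P,float).reshape(-1,3)-T[:3,3])@T[:3,:3]
    u=q[:,:2]/q[:,2:]; u=u*(1+c["k1"]*(u**2).sum(1,keepdims=True)); return u*[c["fx"],c["fy"]]+[c["cx"],c["cy"]]
def cloud(n,d):
    v,u=np.mgrid[:384,:512]; o,r=ray(n,np.c_[u.ravel(),v.ravel()]); return (o+r*d.ravel()[:,None]).reshape(384,512,3)
E
python3 - <<'E'
from h import *
p=cv2.imread("pics/top0.png"); c=p[175:320,235:365]
cv2.imwrite("pics/top0c.png",cv2.resize(c,None,fx=4,fy=4,interpolation=cv2.INTER_CUBIC))
d=np.load("pics/top0.npy"); X=cloud("top",d)
g=p.max(2)
roi=np.zeros_like(g); roi[170:320,235:365]=1
m=(roi>0)&(g<45); 
n,l,st,ce=cv2.connectedComponentsWithStats(m.astype(np.uint8))
for i in range(1,n):
    if st[i,4]>15: print(st[i],ce[i],np.nanmedian(X[l==i],axis=0))
# cap disc: points with z 0.16..0.18
z=X[...,2]; k=(roi>0)&(z>.163)&(z<.185)&(d>0)
print(k.sum(),np.median(z[k]))
P=X[k]; print(cv2.minEnclosingCircle(P[:,:2].astype(np.float32)), P.min(0),P.max(0))
# pan/stand
E
```

```text
3038 0.17645831732937034
((0.5483662486076355, 0.04879184812307358), 0.05596056580543518) [ 0.4941011  -0.00627326  0.16331333] [0.60228024 0.10405652 0.18170022]
```

View pics/top0c.png

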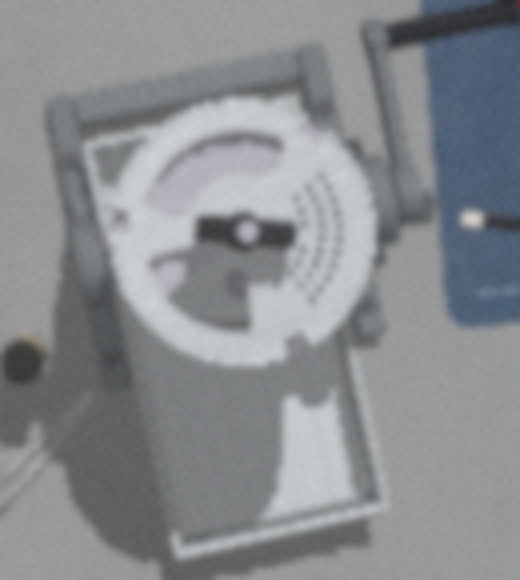

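The cap's narrow slot (upper, about 104° long, mid near (215,160) in the crop) points away from the pan. The wide slot is at lower left, the pin-holes at right, and the bar runs nearly along the image rows. Next I measure the angles.

Run:
```python
from h import *
p=cv2.imread("pics/top0.png"); d=np.load("pics/top0.npy"); X=cloud("top",d); g=p.max(2).astype(float)
# disc centre: circle from points at disc height
z=X[...,2]; roi=np.zeros(g.shape,bool); roi[170:320,235:365]=1
# dark bar and grip
m=roi&(g<75); 
n,l,st,ce=cv2.connectedComponentsWithStats(m.astype(np.uint8))
for i in range(1,n):
    if st[i,4]>25:
        v,u=np.nonzero(l==i); zz=np.nanmedian(z[l==i])
        W=onz("top",np.c_[u,v],zz)[:,:2].astype(np.float32); r=cv2.minAreaRect(W)
        vx,vy,_,_=cv2.fitLine(W,cv2.DIST_L2,0,.01,.01).ravel()
        print(st[i],ce[i].round(1),"z",zz.round(3),"c",W.mean(0),r,np.degrees(np.arctan2(vy,vx)))
# polar
k=roi&(z>.170)&(z<.182); P=X[k][:,:2].astype(np.float32)
h=cv2.convexHull(P)[:,0]; print("ellipse",cv2.fitEllipse(h))
C=np.array(cv2.fitEllipse(h)[0])
a=np.radians(np.arange(0,360,6))
for r in (.026,.033,.040,.052):
    uv=proj("top",np.c_[C[0]+r*np.cos(a),C[1]+r*np.sin(a),np.full(60,.1765)]).astype(np.float32)
    zz=cv2.remap(z.astype(np.float32),uv[:,None,0],uv[:,None,1],1).ravel()
    gg=cv2.remap(p,uv[:,None,0],uv[:,None,1],1)[:,0].astype(int)
    print(r,[f"{int(6*i)}:{int(zz[i]*1000)}/{gg[i].max()}" for i in range(60)])
```

```text
[333 172  32  14 180] [350.  179.6] z 0.14 c [ 0.63815695 -0.05317303] ((0.6399855613708496, -0.0499756895005703), (0.015198109671473503, 0.05735749751329422), 9.445825576782227) -76.77251
[285 230   9   6  31] [289.  232.5] z 0.203 c [0.54831874 0.06062574] ((0.5485676527023315, 0.06020326912403107), (0.013628372922539711, 0.006226381286978722), 74.62232208251953) 73.99786
[236 261   9  10  69] [240.  265.7] z 0.06 c [0.48764646 0.14614181] ((0.4870184063911438, 0.1460995227098465), (0.016034621745347977, 0.01605677232146263), 43.797630310058594) -7.885123
ellipse ((0.5479763746261597, 0.04879295080900192), (0.10896492004394531, 0.11103741824626923), 169.76683044433594)
0.026 ['0:167/189', '6:170/186', '12:168/189', '18:168/189', '24:168/190', '30:169/188', '36:167/188', '42:168/189', '48:168/188', '54:168/188', '60:168/193', '66:168/193', '72:165/195', '78:171/203', '84:176/206', '90:176/205', '96:177/201', '102:177/180', '108:170/141', '114:168/132', '120:167/133', '126:102/127', '132:80/126', '138:82/128', '144:83/127', '150:82/127', '156:82/126', '162:81/121', '168:86/115', '174
[... 2410 characters left out ...]
'78:176/177', '84:167/155', '90:170/198', '96:176/195', '102:176/200', '108:175/200', '114:176/202', '120:175/202', '126:176/202', '132:177/196', '138:176/198', '144:176/197', '150:178/200', '156:177/197', '162:176/198', '168:177/192', '174:177/200', '180:174/200', '186:175/203', '192:177/200', '198:177/180', '204:168/141', '210:172/173', '216:176/200', '222:177/202', '228:174/198', '234:178/194', '240:175/193', '246:177/198', '252:175/195', '258:176/194', '264:174/195', '270:177/197', '276:177/198', '282:176/196', '288:176/197', '294:176/196', '300:175/195', '306:176/195', '312:175/195', '318:153/185', '324:144/167', '330:174/186', '336:176/195', '342:176/199', '348:176/197', '354:176/203']
```

Run:
```python
from h import *
p=cv2.imread("pics/top0.png"); d=np.load("pics/top0.npy"); X=cloud("top",d); g=p.max(2).astype(float); z=X[...,2]
roi=np.zeros(g.shape,bool); roi[165:200,325:385]=1
m=roi&(g<75)&(z>.1); v,u=np.nonzero(m); W=onz("top",np.c_[u,v],.139)[:,:2].astype(np.float32)
print("grip",len(u),u.min(),u.max(),cv2.minAreaRect(W),W.mean(0)); L=cv2.fitLine(W,2,0,.01,.01).ravel(); print(np.degrees(np.arctan2(L[1],L[0])))
# side view grip: 
ps,_=snapshot("side"); gs=ps.max(2); ms=np.zeros(gs.shape,bool); ms[205:245,275:325]=1; ms&=gs<60
v,u=np.nonzero(ms); print("side grip",len(u),u.mean(),v.mean(),u.min(),u.max(),v.min(),v.max())
a,b=ray("top",proj("top",[[*W.mean(0),.139]])); a2,b2=ray("side",[[u.mean(),v.mean()]])
A=np.c_[b[0],-b2[0]]; t=np.linalg.lstsq(A,a2-a,rcond=None)[0]; print("tri",a+b[0]*t[0],a2+b2[0]*t[1])
# pan rim and stand: z heights
R=np.zeros(g.shape,bool); R[175:320,235:365]=1
for nm,lo,hi in(("plates",.138,.152),("pan",.025,.037)):
    k=R&(z>lo)&(z<hi); k=cv2.morphologyEx(k.astype(np.uint8),cv2.MORPH_OPEN,np.ones((2,2)))
    n,l,st,ce=cv2.connectedComponentsWithStats(k)
    for i in range(1,n):
        if st[i,4]>40:
            P=X[l==i][:,:2].astype(np.float32); L=cv2.fitLine(P,cv2.DIST_HUBER,0,.01,.01).ravel()
            print(nm,st[i],P.mean(0),np.degrees(np.arctan2(L[1],L[0])),cv2.minAreaRect(P))
```

```text
grip 171 333 364 ((0.6388655304908752, -0.05027984082698822), (0.012812096625566483, 0.05739625543355942), 9.445823669433594) [ 0.63761145 -0.05226712]
-78.41703
side grip 262 301.0534351145038 226.16412213740458 284 317 215 237
tri [ 0.63788978 -0.05277027  0.13635695] [ 0.63823022 -0.05294363  0.1364258 ]
plates [327 176  39  25 213] [ 0.6302078  -0.04035386] -74.530945 ((0.6073565483093262, 0.0017949491739273071), (0.03136351704597473, 0.24495062232017517), 30.286958694458008)
plates [327 217  15  18 131] [ 0.5591483  -0.01994319] -84.629486 ((0.5601367354393005, 0.025441192090511322), (0.1664651334285736, 0.029594313353300095), 87.95451354980469)
plates [254 233   9  18 115] [0.5345032  0.11101867] 10.811784 ((0.5345762372016907, 0.11095304042100906), (0.03033616952598095, 0.011872571893036366), 10.339581489562988)
pan [321 256   8  31  82] [ 0.47132966 -0.01849123] 12.4922 ((0.4716293513774872, -0.019709911197423935), (0.06119116395711899, 0.010101056657731533), 11.703768730163574)
pan [274 289   6  19  50] [0.421107   0.07723958] 13.902585 ((0.42136797308921814, 0.07729676365852356), (0.037063565105199814, 0.0053208135068416595), 11.189393997192383)
pan [327 288   6  17  57] [ 0.42110857 -0.02730075] 13.049984 ((0.42033931612968445, -0.028366638347506523), (0.03681029751896858, 0.013157149776816368), 2.766303062438965)
pan [299 302  28   9  82] [0.406267  0.0101341] -82.70196 ((0.459467351436615, 0.06061003729701042), (0.1965537667274475, 0.04868000000715256), 42.55754852294922)
pan [279 309  19   6  60] [0.39383027 0.05569642] -84.35225 ((0.3919998109340668, 0.05472210794687271), (0.014310347847640514, 0.037382546812295914), 3.0276644229888916)
```

Results: cap centre (0.548, 0.049), stand yaw about 11.3°, narrow slot at 25°, outlet at 191.3°. The cap needs about +166.3°, and the bar lies at 84.5°. I'm moving over the cap.

```bash
python3 -m handwheel '[[[0,0,0,29,-27.7,-3,0.5],[0,0,0,29,-27.7,-3,0.5],[0,0,0,29,-27.7,-3,0.5],[0,0,0,29,-27.7,-3,0.5],[0,0,0,29,-27.7,-3,0.5],[0,0,0,29,-27.7,-3,0.5],[0,0,0,29,-27.7,-3,0.5],[0,0,0,29,-27.7,-3,0.5],[0,0,0,29,-27.7,-3,0.5],[0,0,0,29,-27.7,-3,0.5],[0,0,0,29,-27.7,-3,0.5],[0,0,0,29,-27.7,-3,0.5]]]'
cat > st.py <<'E'
from h import *
s=ctrl.sense(); R=s["tcp_rot"]; print(round(s["t"],2),np.round(s["position"],4),"yaw",round(np.degrees(np.arctan2(R[1,0],R[0,0])),2),"tilt",np.round(R[:,2],3),"j7",np.round(s["joint_positions"],2),"F",np.round(s["force"],1),"op",round(s["opening"],3),round(s["grasp_force"],1))
import sys
if len(sys.argv)>3:
    print("tool mm",np.round(1000*R.T@(np.array(sys.argv[1:4],float)-s["position"]),1))
E
python3 st.py 0.548 0.0488 0.25
```

```text
t: 1.35
position: [0.4564, -0.1727, 0.2588]
tcp_rot: [[0.916, 0.401, -0.0], [0.401, -0.916, -0.0], [-0.0, 0.0, -1.0]]
force: [1.0, 0.1, -0.1]
opening: 0.497
grasp_force: 0.0
1.35 [ 0.4564 -0.1727  0.2588] yaw 23.64 tilt [-0. -0. -1.] j7 [ 0.46  0.15 -0.25  1.93  0.04  1.07 -0.96] F [ 1.   0.1 -0.1] op 0.497 0.0
tool mm [ 172.7 -166.2    8.7]
```

```bash
python3 -m handwheel '[[[0,0,0,28.8,-27.7,1,0.5],[0,0,0,28.8,-27.7,1,0.5],[0,0,0,28.8,-27.7,1,0.5],[0,0,0,28.8,-27.7,1,0.5],[0,0,0,28.8,-27.7,1,0.5],[0,0,0,28.7,-27.7,1,0.5],[0,0,-0.133,0,0,0,0.5],[0,0,-0.133,0,0,0,0.5],[0,0,-0.133,0,0,0,0.5],[0,0,-0.133,0,0,0,0.5],[0,0,-0.133,0,0,0,0.5],[0,0,-0.133,0,0,0,0.5]]]' >/dev/null; python3 -m handwheel '[[[0,0,-0.133,0,0,0,0.5],[0,0,-0.131,0,0,0,0.5]]]' >/dev/null
python3 st.py 0.548 0.0488 0.18
```

```text
2.75 [0.5476 0.0472 0.2524] yaw 84.81 tilt [-0. -0. -1.] j7 [ 0.27  0.29 -0.56  1.79  0.17  1.1  -0.45] F [ 0.2 -0.7 -0.3] op 0.501 0.0
tool mm [ 1.7  0.3 72.4]
```

```bash
python3 -m handwheel '[[[0,0,0,1.7,0.3,30,0.5],[0,0,0,0,0,30,0.5],[0,0,0,0,0,11.5,0.5],[0,0,0,0,0,0,0.5]]]' ; python3 -m handwheel '[[[0,0,0,0,0,0,0.0],[0,0,0,0,0,0,0],[0,0,0,0,0,0,0],[0,0,0,0,0,0,0],[0,0,0,0,0,0,0]]]' 50 >/dev/null
python3 st.py
```

```text
t: 3.15
position: [0.547, 0.0487, 0.1796]
tcp_rot: [[0.096, 0.995, -0.004], [0.995, -0.096, -0.0], [-0.001, -0.004, -1.0]]
force: [-0.9, -0.5, 0.3]
opening: 0.5
grasp_force: 0.0
3.65 [0.5483 0.049  0.1817] yaw 84.47 tilt [ 0.  0. -1.] j7 [ 0.24  0.37 -0.55  1.87  0.23  0.97 -0.51] F [-2.1 -1.   2.3] op 0.12 50.0
```

```bash
python3 -m handwheel '[[[0,0,0,0,0,-1.2,0],[0,0,0,0,0,-1,0],[0,0,0,0,0,0,0]]]' >/dev/null; python3 st.py;  python3 -m handwheel '[[[0,0,-0.1,0,0,0,0],[0,0,-0.14,0,0,0,0],[0,0,-0.14,0,0,0,0],[0,0,-0.14,0,0,0,0],[0,0,-0.14,0,0,0,0],[0,0,-0.14,0,0,0,0]]]' >/dev/null; python3 st.py
```

```text
3.95 [0.5482 0.049  0.1825] yaw 84.52 tilt [-0.  0. -1.] j7 [ 0.24  0.37 -0.55  1.87  0.23  0.97 -0.5 ] F [  4.4   1.1 -13. ] op 0.124 50.0
4.55 [0.5475 0.0488 0.1823] yaw 130.68 tilt [-0.002  0.    -1.   ] j7 [ 0.37  0.4  -0.71  1.86  0.31  0.99  0.23] F [  2.6   2.5 -12.6] op 0.121 50.0
```

```bash
python3 -m handwheel '[[[0,0,-0.14,0,0,-0.8,0],[0,0,-0.14,0,0,0,0],[0,0,-0.14,0,0,0,0],[0,0,-0.14,0,0,0,0],[0,0,-0.14,0,0,0,0],[0,0,-0.14,0,0,0,0],[0,0,-0.14,0,0,0,0],[0,0,-0.14,0,0,0,0],[0,0,-0.14,0,0,0,0],[0,0,-0.14,0,0,0,0],[0,0,-0.14,0,0,0,0],[0,0,-0.14,0,0,0,0]]]' >/dev/null; python3 st.py;  python3 -m handwheel '[[[0,0,-0.14,0,0,0,0],[0,0,-0.14,0,0,0,0],[0,0,-0.12,0,0,0,0],[0,0,0,0,0,0,0]]]' >/dev/null; python3 st.py 0.548 0.0488 0.175
```

```text
5.75 [0.5474 0.0475 0.1828] yaw -133.12 tilt [-0.002 -0.002 -1.   ] j7 [ 0.62  0.54 -1.08  1.85  0.54  1.09  1.72] F [  1.7   0.9 -12.7] op 0.12 50.0
6.15 [0.5478 0.0474 0.1828] yaw -110.49 tilt [-0.002 -0.001 -1.   ] j7 [ 0.67  0.59 -1.17  1.84  0.6   1.13  2.06] F [  3.2  -1.  -13.1] op 0.12 50.0
tool mm [-1.4  0.3  7.8]
```

```bash
python3 -m handwheel '[[[0,0,-0.025,0,0,0,0],[0,0,0,0,0,0,0],[0,0,0,0,0,2,0],[0,0,0,0,0,2,0]]]' >/dev/null; python3 st.py;  python3 -m handwheel '[[[0,0,0,0,0,0,0.5],[0,0,0,0,0,0,0.5],[0,0,0,0,0,0,0.5],[0,0,0,0,0,-40,0.5],[0,0,0,0,0,-45,0.5]]]' >/dev/null; python3 st.py
python3 - <<'E'
from h import *
p,d=snapshot("side"); q,_=snapshot("top")
cv2.imwrite("pics/s1.png",np.hstack([cv2.resize(a[:,:,::-1],None,fx=3,fy=3,interpolation=2) for a in (p[150:300,140:270],q[170:320,235:365])]))
E
```

```text
6.55 [0.5478 0.0475 0.1797] yaw -109.17 tilt [-0.001 -0.003 -1.   ] j7 [ 0.67  0.59 -1.17  1.85  0.61  1.13  2.08] F [  1.   -6.3 -10.5] op 0.121 50.0
7.05 [0.5474 0.0496 0.2659] yaw -108.99 tilt [-0.002  0.001 -1.   ] j7 [ 0.73  0.51 -1.25  1.75  0.51  1.26  2.16] F [ 0.9 -0.5 -0.5] op 0.494 0.0
```

View pics/s1.png

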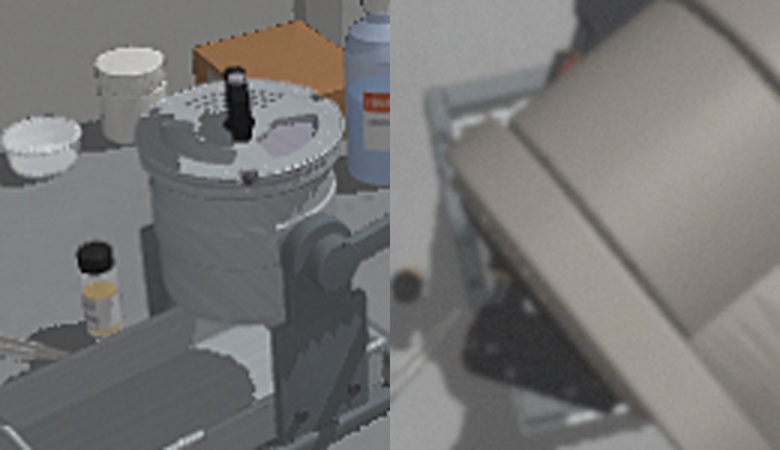

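The side view shows the narrow slot on the pan side (left), the wide slot at front right and the pin-holes at the back. Next I check the disc height and turn the wrist back for the crank.

```bash
python3 -m handwheel '[[[0,0,0.146,0,0,0,0.5],[0,0,0.146,0,0,0,0.5],[0,0,0.146,0,0,0,0.5],[0,0,0.146,0,0,0,0.5],[0,0,0.146,0,0,0,0.5],[0,0,0.146,0,0,0,0.5],[0,0,0.146,0,0,0,0.5],[0,0,0.146,0,0,0,0.5],[0,0,0.146,0,0,0,0.5],[0,0,0.146,0,0,0,0.5],[0,0,0.146,0,0,0,0.5],[0,0,0.146,0,0,0,0.5]]]' >/dev/null; python3 -m handwheel '[[[0,0,0.146,0,0,0,0.5],[0,0,0.146,0,0,0,0.5],[0,0,0.146,0,0,0,0.5],[0,0,0.146,0,0,0,0.5],[0,0,0.146,0,0,0,0.5],[0,0,0.146,0,0,0,0.5]]]' >/dev/null;python3 st.py 0.637 -0.050 0.200
python3 - <<'E'
from h import *
p,d=snapshot("side"); X=cloud("side",d)
k=(np.hypot(X[...,0]-.548,X[...,1]-.0488)<.056)&(X[...,2]>.16)&(X[...,2]<.184); print(np.median(X[k][:,2]),np.histogram(X[k][:,2],bins=np.arange(.16,.185,.002)))
E
```

```text
8.95 [0.5482 0.0499 0.2654] yaw 100.08 tilt [ 0.001  0.001 -1.   ] j7 [ 0.36  0.31 -0.69  1.77  0.21  1.14 -0.22] F [ 0.7 -0.1 -1. ] op 0.503 0.0
tool mm [-113.9   69.8   65.4]
0.1733710300613916 (array([ 61,  84,  72,  82, 194, 155, 836, 445,  14,  10,   8,   8]), array([0.16 , 0.162, 0.164, 0.166, 0.168, 0.17 , 0.172, 0.174, 0.176,
       0.178, 0.18 , 0.182, 0.184]))
```

```bash
python3 -m handwheel '[[[0,0,0,-38,23.3,0,0.5],[0,0,0,-38,23.3,0,0.5],[0,0,0,-38,23.2,0,0.5],[0,0,-0.02,0,0,40,0.5],[0,0,0,0,0,40,0.5],[0,0,0,0,0,40,0.5],[0,0,0,0,0,28,0.5],[0,0,0,0,0,0,0.5],[0,0,0,0,0,0,0.5]]]' >/dev/null; python3 st.py
python3 - <<'E'
from h import *
p,d=snapshot("side"); q,_=snapshot("top")
cv2.imwrite("pics/s2.png",np.hstack([cv2.resize(a[:,:,::-1],None,fx=3,fy=3,interpolation=2) for a in (p[150:300,220:350],q[140:290,245:375])]))
E
```

```text
9.9 [ 0.6378 -0.0499  0.1178] yaw 101.63 tilt [ 0.     0.001 -1.   ] j7 [ 0.39  0.6  -0.57  1.7   0.38  0.96 -0.12] F [0.5 0.1 0.6] op 0.497 0.0
```

View pics/s2.png

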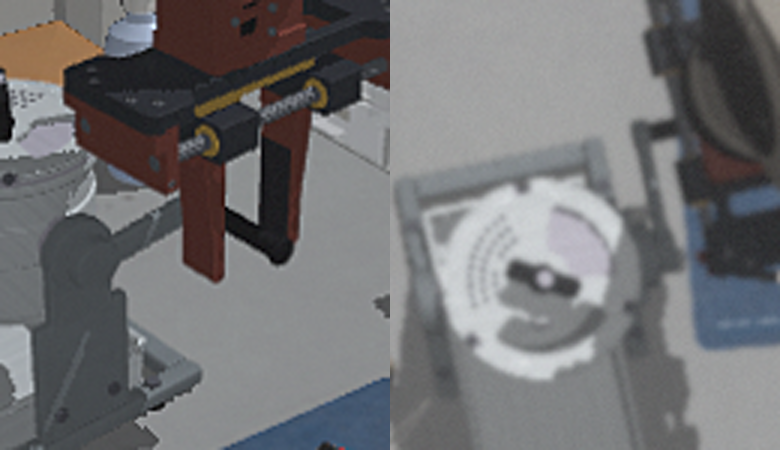

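Both views show the grip bar between the open fingers, and the narrow slot on the pan side. I'll close on the grip and work out the arc.

```bash
python3 -m handwheel '[[[0,0,0,0,0,3.5,0.5],[0,0,0,0,0,0,0],[0,0,0,0,0,0,0],[0,0,0,0,0,0,0],[0,0,0,0,0,0,0],[0,0,0,0,0,0,0]]]' 30 >/dev/null; python3 st.py
python3 - <<'E'
import numpy as np
def tab(th):
    f=1.45-np.array(th); y=70*np.sin(f); z=-70*np.cos(f); print([(round(t,2),a,b) for t,a,b in zip(th[1:],np.diff(y).round(1),np.diff(z).round(1))])
tab(np.arange(0,1.61,.2)); tab(np.arange(1.6,2.86,.125)); tab(np.arange(2.85,.3,-.2)); tab(np.arange(0,2.9,.15))
E
```

```text
10.6 [ 0.6376 -0.0506  0.1138] yaw 101.5 tilt [ 0.  0. -1.] j7 [ 0.39  0.6  -0.57  1.71  0.39  0.95 -0.13] F [ 0.1  0.2 -0. ] op 0.131 30.0
[(np.float64(0.2), np.float64(-3.1), np.float64(-13.6)), (np.float64(0.4), np.float64(-5.7), np.float64(-12.8)), (np.float64(0.6), np.float64(-8.1), np.float64(-11.4)), (np.float64(0.8), np.float64(-10.2), np.float64(-9.5)), (np.float64(1.0), np.float64(-11.9), np.float64(-7.3)), (np.float64(1.2), np.float64(-13.1), np.float64(-4.8)), (np.float64(1.4), np.float64(-13.8), np.float64(-2.1)), (np.float64(1.6), np.float64(-14.0), np.float64(0.7))]
[(np.float64(1.72), np.float64(-8.5), np.float64(1.8)), (np.float64(1.85), np.float64(-8.3), np.float64(2.9)), (np.float64(1.98), np.float64(-7.8), np.float64(3.9)), (np.float64(2.1), np.float64(-7.3), np.float64(4.8)), (np.float64(2.22), np.float64(-6.6), np.float64(5.7)), (np.float64(2.35), np.float64(-5.9), np.float64(6.5)), (np.float64(2.48), np.float64(-5.0), np.float64(7.2)), (np.float64(2.6), np.float64(-4.1), np.float64(7.7)), (np.float64(2.72), np.float64(-3.1), np.float64(8.2)), (np.float64(2.85),
[... 1057 characters left out ...]
, np.float64(-9.3), np.float64(-4.8)), (np.float64(1.2), np.float64(-9.9), np.float64(-3.3)), (np.float64(1.35), np.float64(-10.3), np.float64(-1.8)), (np.float64(1.5), np.float64(-10.5), np.float64(-0.3)), (np.float64(1.65), np.float64(-10.4), np.float64(1.3)), (np.float64(1.8), np.float64(-10.1), np.float64(2.8)), (np.float64(1.95), np.float64(-9.6), np.float64(4.3)), (np.float64(2.1), np.float64(-8.8), np.float64(5.7)), (np.float64(2.25), np.float64(-7.9), np.float64(7.0)), (np.float64(2.4), np.float64(-6.7), np.float64(8.1)), (np.float64(2.55), np.float64(-5.4), np.float64(9.0)), (np.float64(2.7), np.float64(-4.0), np.float64(9.7)), (np.float64(2.85), np.float64(-2.6), np.float64(10.2))]
```

```bash
python3 -m handwheel '[[[0,0,0,-3.1,0,0,0]]]' >/dev/null 2>&1 & wait; python3 st.py
```

```text
10.7 [ 0.6375 -0.0507  0.1137] yaw 101.6 tilt [-0.001  0.004 -1.   ] j7 [ 0.39  0.6  -0.57  1.71  0.38  0.95 -0.12] F [-2.8 10.4  2.1] op 0.132 30.0
```

That row shifted 3 mm along the bar by mistake (wrong column). I'll undo it and tip.

```bash
python3 -m handwheel '[[[0,0,0,3.1,0,0,0],[0,0,0,0,-3.1,-13.6,0],[0,0,0,0,-5.7,-12.8,0],[0,0,0,0,-8.1,-11.4,0],[0,0,0,0,-10.2,-9.5,0],[0,0,0,0,-11.9,-7.3,0],[0,0,0,0,-13.1,-4.8,0],[0,0,0,0,-13.8,-2.1,0],[0,0,0,0,-14,0.7,0]]]' >/dev/null; python3 st.py
```

```text
11.6 [ 0.5662 -0.0642  0.18  ] yaw 101.58 tilt [ 0.017  0.002 -1.   ] j7 [ 0.5   0.41 -0.63  1.83  0.29  0.97 -0.05] F [ 7.1  4.3 13.2] op 0.128 30.0
```

```bash
python3 -m handwheel '[[[0,0,0,0,0,0,0],[0,0,0,0,0,0,0]]]' >/dev/null; python3 st.py
```

```text
11.8 [ 0.5627 -0.0649  0.1792] yaw 101.54 tilt [ 0.009  0.    -1.   ] j7 [ 0.5   0.41 -0.63  1.84  0.29  0.98 -0.05] F [-2.6  3.9 24.4] op 0.122 30.1
```

Run:
```python
from h import *
p,d=snapshot("side")
cv2.imwrite("pics/s3.png",cv2.resize(p[90:290,130:350,::-1],None,fx=3,fy=3,interpolation=2))
s=ctrl.sense(); print(s["wrist_torque"],s["force"])
```

```text
[ 0.76942336  0.45035069 -0.15679313] [-3.784757    3.69109662 23.71014327]
```

View pics/s3.png

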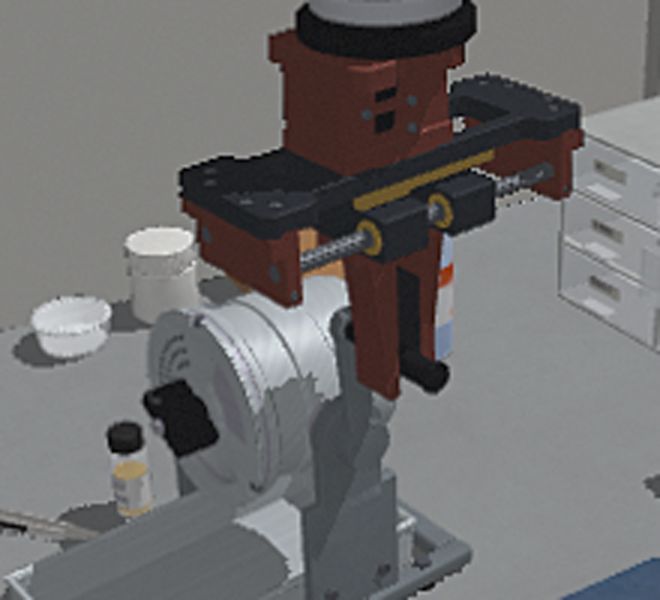

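The view shows the jar lying about level, with the bar held between the fingers and nothing else touching. I'll release the 24 N preload by raising the tool.

```bash
python3 -m handwheel '[[[0,0,0,0,0,-4,0],[0,0,0,0,0,0,0],[0,0,0,0,0,0,0]]]' >/dev/null; python3 st.py
```

```text
12.15 [ 0.5605 -0.0653  0.1794] yaw 101.55 tilt [ 0.003  0.001 -1.   ] j7 [ 0.51  0.41 -0.63  1.84  0.29  0.98 -0.05] F [2.9 4.9 3.2] op 0.125 30.0
```

```bash
python3 -m handwheel '[[[0,0,0,0,-8.5,1.8,0],[0,0,0,0,-8.3,2.9,0],[0,0,0,0,-7.8,3.9,0],[0,0,0,0,-7.3,4.8,0],[0,0,0,0,-6.6,5.7,0]]]' >/dev/null; python3 st.py;python3 -m handwheel '[[[0,0,0,0,-5.9,6.5,0],[0,0,0,0,-5,7.2,0],[0,0,0,0,-4.1,7.7,0],[0,0,0,0,-3.1,8.2,0],[0,0,0,0,-2,8.5,0],[0,0,0,0,0,0,0],[0,0,0,0,0,0,0],[0,0,0,0,0,0,0]]]' >/dev/null; python3 st.py
cat > look.py <<'E'
from h import *
import sys
p,d=snapshot("side"); q,_=snapshot("top")
cv2.imwrite(sys.argv[1],np.hstack([cv2.resize(a[:,:,::-1],None,fx=3,fy=3,interpolation=2) for a in (p[190:340,120:250],q[200:320,240:350])][0:1]+[cv2.resize(q[220:320,255:345,::-1],(405,450),interpolation=2)]))
E
python3 look.py pics/s4.png
```

```text
12.65 [ 0.5235 -0.0727  0.1609] yaw 101.57 tilt [ 0.005  0.001 -1.   ] j7 [ 0.54  0.38 -0.64  1.94  0.28  0.91 -0.03] F [3.2 5.3 5.2] op 0.126 30.0
13.45 [ 0.5022 -0.0769  0.121 ] yaw 101.58 tilt [ 0.001  0.002 -1.   ] j7 [ 0.54  0.4  -0.62  2.01  0.31  0.82 -0.06] F [ 3.   5.9 -4.7] op 0.126 30.0
```

View pics/s4.png

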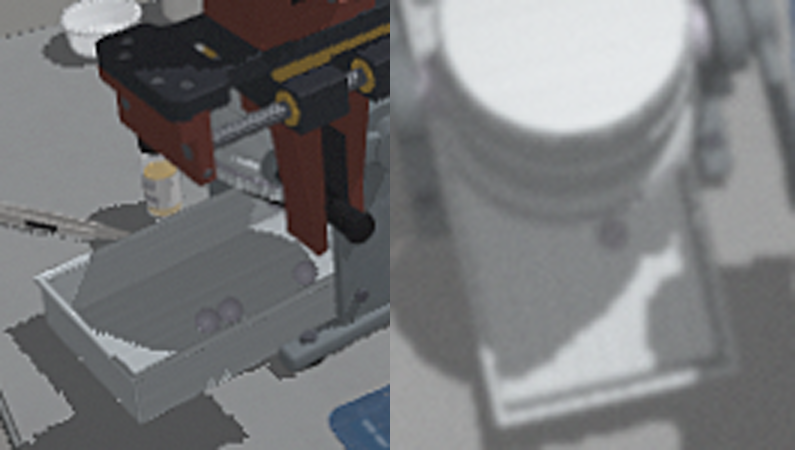

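Three balls show in the pan in the side view, at (207,320), (230,310) and (303,270). I'll rock back to 0.45 and look again.

```bash
python3 -m handwheel '[[[0,0,0,0,3.7,-13.5,0],[0,0,0,0,6.3,-12.5,0],[0,0,0,0,8.7,-10.9,0],[0,0,0,0,10.7,-9,0],[0,0,0,0,12.3,-6.7,0],[0,0,0,0,13.4,-4.1,0],[0,0,0,0,13.9,-1.4,0],[0,0,0,0,13.9,1.4,0],[0,0,0,0,13.4,4.1,0],[0,0,0,0,12.3,6.7,0],[0,0,0,0,10.7,9,0],[0,0,0,0,8.7,10.9,0]]]' >/dev/null; python3 st.py; python3 -m handwheel '[[[0,0,0,0,0,0,0],[0,0,0,0,0,0,0],[0,0,0,0,0,0,0]]]' >/dev/null; python3 st.py; python3 look.py pics/s5.png
```

```text
14.75 [ 0.6253 -0.0551  0.1466] yaw 101.43 tilt [-0.005 -0.004 -1.   ] j7 [ 0.42  0.55 -0.59  1.71  0.36  1.   -0.11] F [-7.2 -2.   4.3] op 0.129 30.0
15.05 [ 0.6255 -0.0549  0.1462] yaw 101.43 tilt [-0.003 -0.002 -1.   ] j7 [ 0.42  0.55 -0.59  1.71  0.36  1.   -0.11] F [-1.4 -5.  -7.1] op 0.129 30.0
```

View pics/s5.png

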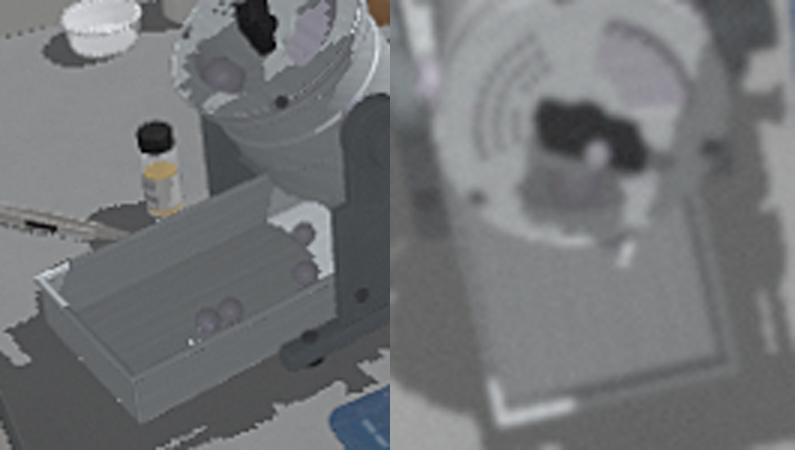

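All four small balls lie in the pan, at (207,320), (230,310), (303,270) and (303,233). The large ball shows through the slot at (222,75), still in the jar. I'll return the jar to its stop.

```bash
python3 -m handwheel '[[[0,0,0,0,5,9.2,0],[0,0,0,0,3.6,9.9,0],[0,0,0,0,2,10.3,0],[0,0,0,0,0,0,0],[0,0,0,0,0,2,0],[0,0,0,0,0,0,0]]]' >/dev/null; python3 st.py
python3 - <<'E'
from h import *
uv=[[120+u/3,190+v/3] for u,v in((207,320),(230,310),(303,270),(303,233))]
P=onz("side",uv,.010); a=np.radians(11.3); s=(P[:,:2]-[.548,.0488])@np.array([[np.cos(a),-np.sin(a)],[np.sin(a),np.cos(a)]]); print(P.round(3),s.round(3))
E
```

```text
15.75 [ 0.6373 -0.0526  0.1166] yaw 101.42 tilt [ 0.    -0.002 -1.   ] j7 [ 0.39  0.6  -0.57  1.71  0.39  0.95 -0.13] F [-0.3 -5.7  0.6] op 0.13 30.0
[[0.472 0.022 0.01 ]
 [0.486 0.024 0.01 ]
 [0.537 0.037 0.01 ]
 [0.551 0.069 0.01 ]] [[-0.08  -0.011]
 [-0.065 -0.012]
 [-0.013 -0.009]
 [ 0.007  0.019]]
```

```bash
python3 -m handwheel '[[[0,0,0,0,0,2,0],[0,0,0,0,0,0,0]]]' >/dev/null; python3 st.py;  python3 -m handwheel '[[[0,0,0,0,0,2,0],[0,0,0,0,0,0,0]]]' >/dev/null; python3 st.py; python3 -m handwheel '[[[0,0,0,0,0,2,0],[0,0,0,0,0,0,0],[0,0,0,0,0,0,0]]]' >/dev/null; python3 st.py
```

```text
15.95 [ 0.6376 -0.0526  0.1152] yaw 101.42 tilt [ 0.001 -0.002 -1.   ] j7 [ 0.39  0.6  -0.57  1.71  0.39  0.95 -0.13] F [-1.5 -4.8  2.4] op 0.13 30.0
16.15 [ 0.6378 -0.0526  0.1134] yaw 101.42 tilt [ 0.001 -0.002 -1.   ] j7 [ 0.39  0.6  -0.57  1.71  0.39  0.95 -0.13] F [-2.8 -4.9  2.8] op 0.129 30.0
16.45 [ 0.638  -0.0525  0.1118] yaw 101.42 tilt [ 0.002 -0.002 -1.   ] j7 [ 0.39  0.6  -0.57  1.71  0.39  0.94 -0.13] F [-1.3 -5.8  5.5] op 0.128 30.0
```

```bash
for i in 1; do python3 -m handwheel '[[[0,0,0,0,0,2,0],[0,0,0,0,0,0,0],[0,0,0,0,0,0,0]]]' >/dev/null; python3 st.py;  python3 -m handwheel '[[[0,0,0,0,0,2,0],[0,0,0,0,0,0,0],[0,0,0,0,0,0,0]]]' >/dev/null; python3 st.py; python3 -m handwheel '[[[0,0,0,0,0,2,0],[0,0,0,0,0,0,0],[0,0,0,0,0,0,0]]]' >/dev/null; python3 st.py; done
```

```text
16.75 [ 0.6381 -0.0525  0.1116] yaw 101.41 tilt [ 0.002 -0.003 -1.   ] j7 [ 0.39  0.6  -0.57  1.71  0.39  0.94 -0.13] F [-8.  -5.8 19.2] op 0.125 30.0
17.05 [ 0.6381 -0.0525  0.1113] yaw 101.4 tilt [ 0.002 -0.004 -1.   ] j7 [ 0.39  0.6  -0.57  1.71  0.39  0.94 -0.13] F [-12.8  -6.6  30. ] op 0.126 30.0
17.35 [ 0.6382 -0.0525  0.1106] yaw 101.4 tilt [ 0.003 -0.005 -1.   ] j7 [ 0.39  0.6  -0.57  1.71  0.39  0.94 -0.14] F [-16.9  -7.   38.5] op 0.123 30.0
```

The jar is against its stop. I'll relax, release, retreat and verify.

```bash
python3 -m handwheel '[[[0,0,0,0,0,-5,0],[0,0,0,0,0,0,0],[0,0,0,0,0,0,0.5],[0,0,0,0,0,0,0.5],[0,0,0,0,0,0,0.5],[0,0,0,0,0,-40,0.5],[0,0,0,0,0,-45,0.5],[0,0,0,-45,0,0,0.5],[0,0,0,-45,0,0,0.5],[0,0,0,-45,0,0,0.5],[0,0,0,0,0,0,0.5]]]' >/dev/null; python3 st.py
python3 - <<'E'
from h import *
p,d=snapshot("side"); q,e=snapshot("top")
cv2.imwrite("pics/s6.png",np.hstack([cv2.resize(p[150:350,120:330,::-1],(420,400)),cv2.resize(q[170:320,240:370,::-1],(347,400),interpolation=2)]))
X=cloud("side",d)
k=(np.hypot(X[...,0]-.548,X[...,1]-.0488)<.056)&(X[...,2]>.17)&(X[...,2]<.179)
P=X[k]; c=np.linalg.lstsq(np.c_[P[:,:2]-[.548,.0488],np.ones(len(P))],P[:,2],rcond=None)[0]; print("disc z/slopes",c)
gs=p.max(2); ms=np.zeros(gs.shape,bool); ms[205:245,275:325]=1; ms&=gs<60; v,u=np.nonzero(ms); print("side grip",len(u),u.mean(),v.mean(),u.min(),u.max(),v.min(),v.max())
E
```

```text
18.45 [ 0.6643 -0.192   0.193 ] yaw 100.94 tilt [-0.    -0.004 -1.   ] j7 [ 0.57  0.59 -0.56  1.51  0.34  1.14  0.13] F [-0.3  0.2 -0.7] op 0.504 0.0
disc z/slopes [0.00215981 0.00694148 0.17351497]
side grip 254 301.3543307086614 226.21259842519686 285 317 215 237
```

View pics/s6.png

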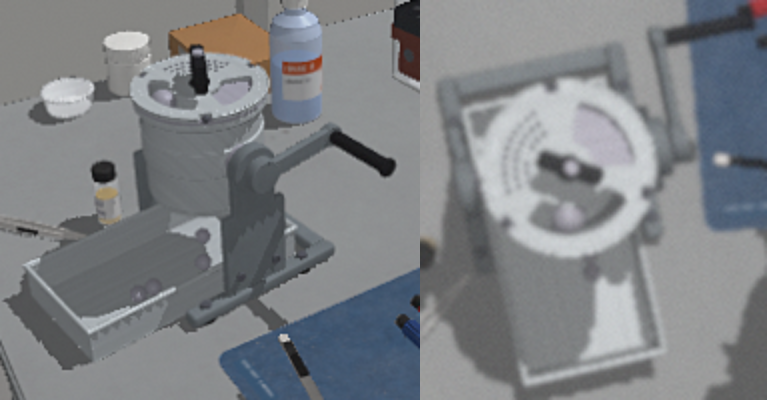

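The grip pixels match the start, the cap is level and flush, and four balls lie in the pan. A large ball shows in the slot at (568,213) top and (162,96) side, so I'll triangulate it and check the cap angle.

Run:
```python
from h import *
a,b=ray("top",[[295.5,249.9]]); a2,b2=ray("side",[[201,198]])
t=np.linalg.lstsq(np.c_[b[0],-b2[0]],a2-a,rcond=None)[0]; A,B=a+b[0]*t[0],a2+b2[0]*t[1]; print(A,B,np.linalg.norm((A+B)/2-[.548,.0488,.125]))
q,d=snapshot("top"); X=cloud("top",d); z=X[...,2]; C=[.548,.0488]
an=np.arange(0,360,3); r=.052; w=np.radians(an)
uv=proj("top",np.c_[C[0]+r*np.cos(w),C[1]+r*np.sin(w),np.full(120,.173)]).astype(np.float32)
g=cv2.remap(q,uv[:,None,0],uv[:,None,1],1)[:,0].max(1); print([(int(i),int(j)) for i,j in zip(an,g) if j<175])
uv=proj("top",np.c_[C[0]+.04*np.cos(w),C[1]+.04*np.sin(w),np.full(120,.173)]).astype(np.float32)
zz=cv2.remap(z.astype(np.float32),uv[:,None,0],uv[:,None,1],0).ravel(); print([(int(i),int(j*1000)) for i,j in zip(an,zz) if j<.168])
gray=z[235:265,280:312]; k=(np.hypot(X[...,0]-A[0],X[...,1]-A[1])<.008); print(np.percentile(z[k],[5,50,95]))
```

```text
[0.51903293 0.04857463 0.17043346] [0.51769547 0.04906574 0.170445  ] 0.05424946857902199
[(6, 155), (9, 112), (12, 120), (15, 169), (126, 157), (129, 116), (132, 118), (135, 166), (246, 165), (249, 118), (252, 112), (255, 143)]
[(141, 109), (144, 82), (147, 94), (150, 111), (153, 83), (156, 126), (159, 117), (162, 153), (165, 138), (168, 167), (174, 165), (177, 167), (192, 158), (195, 163), (198, 151), (201, 159), (204, 148), (207, 158), (210, 157), (213, 155), (216, 163), (219, 163), (222, 159), (225, 154), (228, 152), (231, 154), (234, 158), (237, 151), (240, 153), (279, 166), (282, 166), (285, 166), (291, 167), (294, 167), (300, 167), (303, 165), (306, 166), (309, 167), (312, 167), (315, 167), (321, 166), (339, 167), (348, 166)]
[0.08256592 0.17292126 0.17615282]
```

```bash
python3 -c "
from rig import ctrl
print(ctrl.finish_job())"
```

```text
the job is handed in; nothing more can be done
None
```

I've handed the job in, though no verdict came back: the cap is set and flush with its 18 mm slot over the outlet, all four small balls are in the pan, the large ball is still in the jar (lodged up at the slot, about 54 mm from the pivot against the 62 mm limit), and the jar is back upright at about 19 s.

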